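Pin the shaker platform for transport

TASK

Lock the small bench shaker for transport. Its sliding platform stands off to one side, so push the tapered drift from the tool stand down through the platform's hole into the base's hole until its flange sits on the platform and the two holes are in line; then put the drift back upright in its own hole in the stand, and set the long straight bolt (not the short stub bolt) fully home through both holes in its place.

Things in the scene. Friction and masses are not known exactly. Their poses are not given: they have to be found in the camera images.
- lock_hole (a point): Mouth centre of the round hole, 36 mm wide, through the shaker's fixed base: a white box 190x220 mm, 56 mm high, hole 45 mm behind its front edge. x to the rear, y along the platform's slide, z up. The platform's aluminium plate spans 3 to 13 mm above this point; its hole is 34 mm wide. Two petri dishes stand on it from 35 mm behind the hole, tops about 30 mm above this point.
- platform (a joint): Slide of the platform along lock_hole's y, m: its hole lies this far to +y of the base's hole; 0 = in line. Starts 15 to 19 mm off, leaving a lens 16 to 20 mm wide open through both holes, its middle about half-way between their axes. Stiff: about 3 N slides it and it stays where left; ends at +-22 mm.
- drift_grip (a point): Middle of the drift's handle: smooth black cylinder 30 mm wide with a steel cap 22 wide on top, 48 tall. Below: flange 46 mm wide, 6 thick, underside 30 mm below this point; shank 31 mm wide, 20 long; taper 40 long to a tip 8 mm wide, 90 mm below this point. Hangs by its flange in one of three 36 mm holes, 95 mm apart, of an open aluminium stand 70x280 mm, 85 high; which varies. 160 g. z up.
- bolt_grip (a point): Middle of the long bolt's head: ribbed, flat-topped black cylinder 30 mm wide (32 over ribs), 44 tall. Below: flange 46 mm wide, 6 thick, underside 28 mm below this point; straight shank 26 mm wide, 50 long, end bevelled 2 mm. Hangs upright in another hole of the same stand; the third holds the stub bolt, with a smaller head, 22 mm wide, 26 tall, and a shank 18 mm long. 140 g. z up.

How it is judged:
On the way, in this order (a step that is already met when the one before it is completed fails the run):
1. the drift stands fully down through both holes, its flange on the platform, and the holes are in line to 8 mm (horizontal distance between drift_grip and lock_hole below 0.012 m and z of drift_grip in the frame of lock_hole below 0.049 m and value of joint platform between -0.008 and 0.008 m), for 0.1 s.
2. the drift stands upright again in its own hole in the stand (distance of drift_grip from where it was at the start of the episode below 0.015 m and angle between drift_grip's own z axis and vertical below 0.17 rad), for 0.1 s.
At the end, for the whole second after the job is handed in: The long bolt stands upright (10 degrees) in both lock holes, flange down on the platform (6 mm), head within 15 mm of the hole's axis, holes in line to 12 mm; the drift stands upright (10 degrees) in its own hole in the stand, within 15 mm of its start (all of step 2 and horizontal distance between bolt_grip and lock_hole below 0.015 m and z of bolt_grip in the frame of lock_hole below 0.047 m and angle between bolt_grip's own z axis and vertical below 0.17 rad and value of joint platform between -0.012 and 0.012 m); the robot touches nothing.
It also fails if it takes over 67 s, if anything falls off the work surface, if the arm or the gripper's body presses on something with over 40 N, if the wrist force passes 120 N, or if a joint passes its speed limit or range.

ROBOT

A 6-joint arm with a two-finger parallel gripper is mounted at the origin on a cart in front of the work surface, level with it; the furniture and walls round the work are solid. World frame = base frame: x ahead of the robot, y to its left, z up, the work surface at z = 0. Lengths are in m, angles in rad, forces in N, time in s.
With the tool pointing down it reaches from about 0.35 to 0.975 m from the base axis. Payload 7.1 kg.
Tool frame: the origin (TCP) lies midway between the tips of the shut fingers; the grasp point (between the pads) lies 19 mm behind it; z points along the fingers, y is the line along which they close (so a half turn about z gives the same grasp; the last joint's range is limited). The gripper opens to 88 mm and grips with 3 to 60 N. Pads are 20 mm wide; open, the fingers measure 115 mm over their backs; the gripper's body (75 mm by 178 mm) begins 61 mm behind the grasp point.
Start: joints at [-1.199, 0.423, 1.63, -0, 1.089, -0.019], TCP at [0.238, -0.578, 0.223] pointing down, gripper open.
Joint ranges: [-3, 3], [-0.9, 2.11], [0.09, 2.58], [-1.31, 4.45], [0.11, 2.69], [-2.54, 2.54]. Speed limits (rad/s): [2.39, 2.39, 3.01, 3.14, 3.14, 3.14].

INTERFACE

Orientations are given as a unit quaternion [w, x, y, z].
In Python, from station import move_pose, movel, movej, command_gripper, wait, inverse_kinematics, read_camera, camera_info, MotionError, job_done, get_time, get_joint_pos, get_qvel, get_effort, get_tcp_pos, get_ee_rot, get_ft_force, get_ft_torque, get_grip_width, get_finger_force gives the robot as it stands. Calls block until the motion is done:
- move_pose(position, orientation): joint-space move of the TCP to a pose.
- movel(position, frame=None, v=0.15, until_force=None): straight line of the TCP; frame=None keeps the orientation; v is the mean speed in m/s. With until_force (N) it stops when the force on the tool has changed by that much, and returns True; else False.
- movej(angles): joint-space move.
- command_gripper(opening): opening from 0.0 (shut) to 1.0 (fully open); the grip force is fixed at half the most; returns when the fingers have stopped.
- wait(seconds).
- inverse_kinematics(position, orientation): joint angles nearest the present ones, or None.
- read_camera(name): name is "scene" or "top" or "wrist"; returns the picture (400x640x3 uint8, red, green, blue); there is no depth.
- camera_info(name): a dict with "intrinsics" (3x3 intrinsics, pixels), "T" (4x4, takes a point from camera to world coordinates); the wrist camera has in their place "tool_from_camera" (4x4, takes a point from camera to tool coordinates, whose origin is the TCP and whose axes are the flange's). Camera axes: x right, y up, looking along -z (the intrinsics and any distortion apply to the point x, -y, -z); pixel columns grow to the right and rows downward; lengths in m; the calibration is good to about 2 mm. A picture is of the moment at which its call begins: read the wrist's pose just before it. camera_info takes no time and is no camera call.
A pose or a line that the arm cannot do raises MotionError and nothing moves.
- job_done(): hands the job in; it is judged then, once.
Readings, each from a call of its own:
- get_time(): time.
- get_joint_pos(): joint angles.
- get_qvel(): joint speeds.
- get_effort(): joint torques, N m.
- get_tcp_pos(): TCP position.
- get_ee_rot(): TCP orientation.
- get_ft_force(): force on the tool from outside, world axes, zero at the start.
- get_ft_torque(): the same for the moment, N m.
- get_grip_width(): opening from 0.0 (shut) to 1.0 (fully open).
- get_finger_force(): force on a finger pad.
Only numpy, scipy, OpenCV 4.12 (cv2) and the standard library are available. Lean on these libraries where they do the work, as an engineer would, in place of code of your own. Each camera call takes 0.05 s, during which the arm holds its last target. There are 200 camera calls.

## Working session

There is one attempt and no reset: what is moved stays moved. The work goes in short steps, each a Python script; the robot and the scene stay as the last script left them, time stands still between calls to the robot, and variables do not carry over. Pictures are saved under pics/ and viewed, at most 10 in all, crops included, and the job is handed in when it is done.

```bash
mkdir -p pics; ls; python3 - <<'E'
from station import *
import cv2,numpy as np
np.set_printoptions(precision=4,suppress=True)
for n in("scene","top"):
    im=read_camera(n);cv2.imwrite(f"pics/{n}0.png",im[:,:,::-1]);i=camera_info(n);print(n,i)
print(camera_info("wrist"),get_ee_rot(),get_tcp_pos(),get_time())
E
```

```text
pics
scene {'intrinsics': array([[395.8096,   0.    , 319.0754],
       [  0.    , 395.8096, 203.8841],
       [  0.    ,   0.    ,   1.    ]]), 'T': array([[-0.8476,  0.2253, -0.4803,  0.0926],
       [-0.5305, -0.3536,  0.7704,  0.5361],
       [ 0.0037,  0.9078,  0.4193,  0.4836],
       [ 0.    ,  0.    ,  0.    ,  1.    ]])}
top {'intrinsics': array([[424.0032,   0.    , 317.8306],
       [  0.    , 424.0032, 203.0052],
       [  0.    ,   0.    ,   1.    ]]), 'T': array([[ 0.0041,  0.9928, -0.1194,  0.3939],
       [-0.9999,  0.0025, -0.0136, -0.092 ],
       [-0.0132,  0.1194,  0.9928,  1.1009],
       [ 0.    ,  0.    ,  0.    ,  1.    ]])}
{'intrinsics': array([[340.6016,   0.    , 313.719 ],
       [  0.    , 340.6016, 196.8535],
       [  0.    ,   0.    ,   1.    ]]), 'tool_from_camera': array([[ 0.0006,  0.9558,  0.2942,  0.081 ],
       [ 1.    , -0.0008,  0.0006, -0.0001],
       [ 0.0008,  0.2942, -0.9558, -0.1621],
       [ 0.    ,  0.    ,  0.    ,  1.    ]])} [-0.0007  0.981   0.1941 -0.0001] [ 0.2379 -0.5774  0.222 ] 0.1
```

View pics/scene0.png

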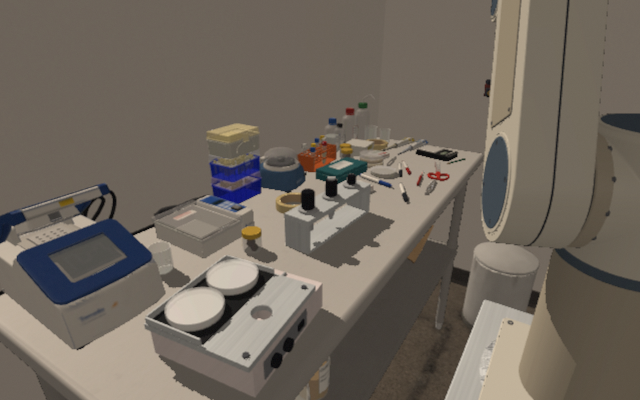

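View pics/top0.png

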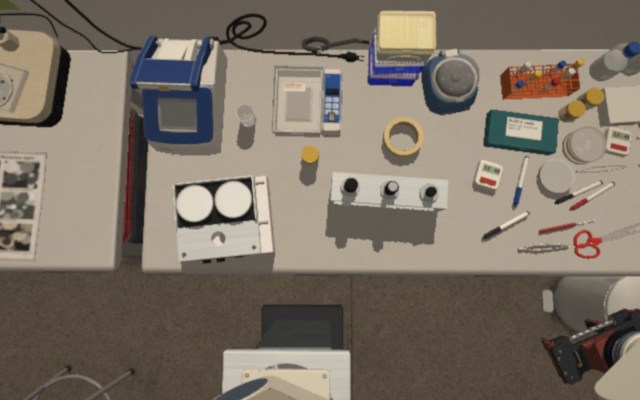

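The top view shows the shaker with its hole near (219,239) and the stand heads near (350,185), (391,188) and (431,191). I'll zoom in to identify them.

```bash
cat > h.py <<'E'
from station import *
import cv2,numpy as np
np.set_printoptions(precision=4,suppress=True)
def ray(name,u,v,z,T=None):
    i=camera_info(name);K=i["intrinsics"];T=i["T"] if T is None else T
    d=T[:3,:3]@np.array([(u-K[0,2])/K[0,0],-(v-K[1,2])/K[1,1],-1]);o=T[:3,3]
    return o+d*(z-o[2])/d[2]
def q2R(q):
    from scipy.spatial.transform import Rotation as R
    return R.from_quat([q[1],q[2],q[3],q[0]]).as_matrix()
def wristT():
    T=np.eye(4);T[:3,:3]=q2R(get_ee_rot());T[:3,3]=get_tcp_pos()
    return T@camera_info("wrist")["tool_from_camera"]
def down(yaw): # tool z down, tool x axis at heading yaw
    return np.array([0,np.cos(yaw/2),np.sin(yaw/2),0])
E
python3 - <<'E'
from h import *
a=cv2.imread("pics/scene0.png")[165:255,270:390];b=cv2.imread("pics/top0.png")[165:275,165:275];c=cv2.imread("pics/top0.png")[165:220,325:455]
r=lambda x,s:cv2.resize(x,None,fx=s,fy=s,interpolation=cv2.INTER_CUBIC)
o=np.zeros((600,800,3),np.uint8)
A=r(a,3);B=r(b,3);C=r(c,4)
o[:270,:360]=A;o[:330,360:690]=B;o[340:560,:520]=C
cv2.imwrite("pics/z1.png",o)
for n,u,v in(("L",350,185),("M",391,188),("R",431,191)):print(n,ray("top",u,v,.137))
print("stand corners",[ray("top",*p,.085) for p in((331,174),(447,181),(446,209),(332,205))])
print("hole",ray("top",219,239,.066))
print(down(0.4),[ray("scene",*p,.137) for p in((308,193),(331,181),(351,178))])
E
```

```text
L [ 0.5517 -0.1526  0.137 ]
M [ 0.5449 -0.2466  0.137 ]
R [ 0.5382 -0.3378  0.137 ]
stand corners [array([ 0.5872, -0.1098,  0.085 ]), array([ 0.5705, -0.3903,  0.085 ]), array([ 0.5024, -0.3857,  0.085 ]), array([ 0.5113, -0.1123,  0.085 ])]
hole [0.4292 0.1631 0.066 ]
[0.     0.9801 0.1987 0.    ] [array([ 0.5409, -0.1362,  0.137 ]), array([ 0.5347, -0.2263,  0.137 ]), array([ 0.5037, -0.2697,  0.137 ])]
```

View pics/z1.png

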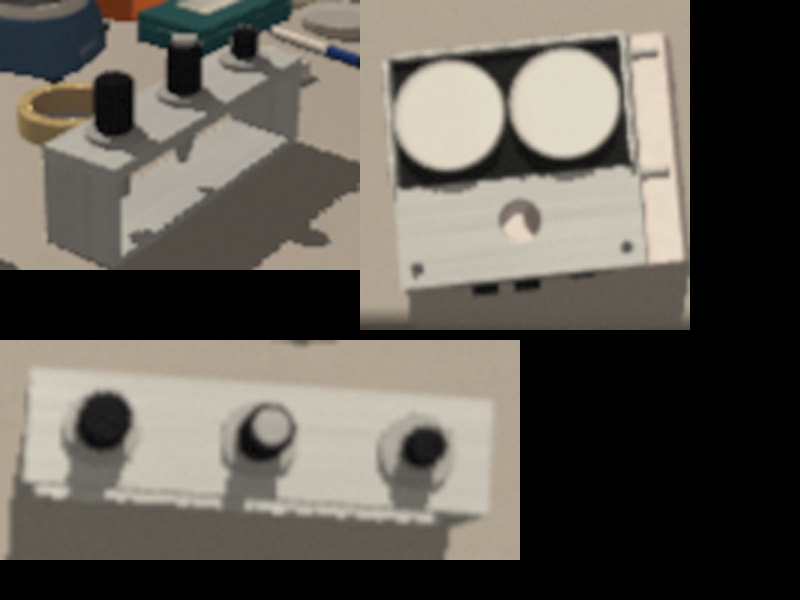

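Bolt is left (y≈-0.15), drift (steel cap) middle, stub right. The platform sits toward +y, with the base exposed on its right. Shaker yaw is about +0.11 and stand yaw about -0.07. Next is a close look at both places.

```bash
python3 - <<'E'
from h import *
for n,p,a in(("ws",[.545,-.2466,.25],-.073),("wh",[.43,.157,.19],.114)):
    move_pose(p,down(a));T=wristT();np.save(n,T);im=read_camera(n and "wrist");cv2.imwrite(f"pics/{n}.png",im[:,:,::-1])
    print(get_time(),get_tcp_pos(),get_joint_pos())
E
```

```text
1.8083 [ 0.5446 -0.2474  0.2499] [-0.4462  0.3543  1.6671 -0.0002  1.1203  1.1986]
3.425 [0.4308 0.1565 0.1902] [ 0.3225  0.2249  2.0147 -0.0001  0.9013  1.7806]
```

View pics/ws.png

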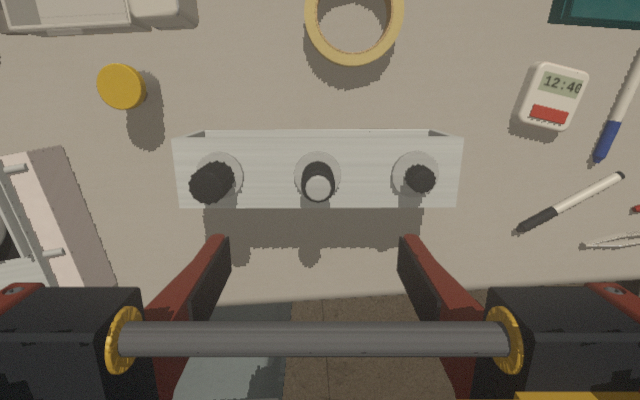

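View pics/wh.png

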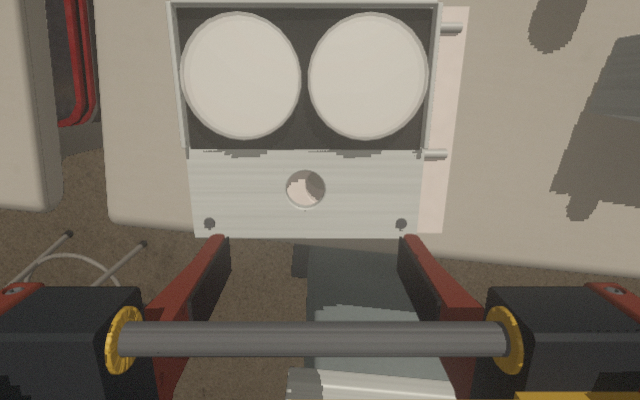

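The stand view shows the drift cap at (318,188) and flange at (318,175), the bolt head at (211,183) and flange at (219,175), and the stub at (419,179). In the hole view, the platform hole is at (305,188) and the base's right edge runs from (466,8) to (442,233). I'll zoom on the hole.

```bash
python3 - <<'E'
from h import *
a=cv2.imread("pics/wh.png")[160:215,275:335];b=cv2.imread("pics/ws.png")[140:220,170:250];c=cv2.imread("pics/ws.png")[140:220,278:358]
r=lambda x,s:cv2.resize(x,None,fx=s,fy=s,interpolation=cv2.INTER_CUBIC)
o=np.zeros((600,800,3),np.uint8)
o[:330,:360]=r(a,6);o[:320,400:720]=r(b,4);o[:240+0,720:]=0;o[330+0:330+270,0:0]=0
C=r(c,3);o[340:580,:240]=C
d=cv2.imread("pics/wh.png")[130:250,180:470];o[340:340+240,250:250+580][:, :550]=r(d,2)[:,:550]
cv2.imwrite("pics/z2.png",o)
T=np.load("ws.npy")
for n,u,v,z in(("drift cap",318,188,.139),("drift fl",318,175.5,.091),("bolt top",211,183,.135),("bolt fl",219,174.5,.091),("stub fl",415,174,.091)):print(n,ray("wrist",u,v,z,T))
T=np.load("wh.npy")
print("plat hole",ray("wrist",305,188.5,.069,T),"top cam",ray("top",218.3,238.7,.069))
for n,u,v,z in(("plat FL",195,237,.069),("plat FR",423,237,.069),("plat hole L",286,188,.069),("R",326,188,.069),("base R edge far",466,8,.056),("base R front",442,233,.056)):print(n,ray("wrist",u,v,z,T))
E
```

```text
drift cap [ 0.549 -0.251  0.139]
drift fl [ 0.5481 -0.2515  0.091 ]
bolt top [ 0.5588 -0.1615  0.135 ]
bolt fl [ 0.556  -0.1561  0.091 ]
stub fl [ 0.5427 -0.3451  0.091 ]
plat hole [0.4312 0.1644 0.069 ] top cam [0.4299 0.1641 0.069 ]
plat FL [0.3747 0.2583 0.069 ]
plat FR [0.3981 0.0538 0.069 ]
plat hole L [0.4298 0.1808 0.069 ]
R [0.4337 0.1465 0.069 ]
base R edge far [0.5867 0.0554 0.056 ]
base R front [0.399  0.0317 0.056 ]
```

View pics/z2.png

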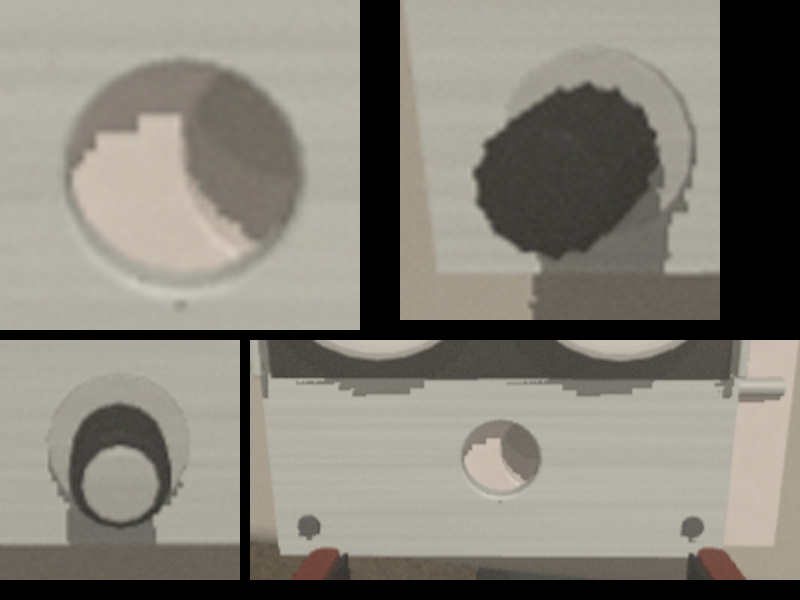

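The base hole's left edge shows at about (305,187), through the platform hole (centre (305.7,188.7)). The open lens is on the right, as expected. I'll fit the base arc, then grasp the drift at the flange/cap mean (0.5485,-0.251).

```bash
cat >> h.py <<'E'
YS=.118
E
python3 - <<'E'
from h import *
from scipy.optimize import least_squares
T=np.load("wh.npy")
P=lambda pts,z:np.array([ray("wrist",275+x/6,160+y/6,z,T)[:2] for x,y in pts])
fit=lambda Q,R:least_squares(lambda c:np.hypot(*(Q-c).T)-R,Q.mean(0)+[0,-.005])
f=fit(P([(215,75),(197,93),(185,120),(182,150),(187,180),(200,205),(218,228)],.056),.018);b=f.x
g=fit(P([(67,172),(302,172),(184,57),(184,288),(100,90),(267,255)],.069),.017);p=g.x
xs=np.array([np.cos(YS),np.sin(YS)]);ys=np.array([-np.sin(YS),np.cos(YS)])
print(b,f.fun,p,g.fun,"offset x,y",(p-b)@xs,(p-b)@ys)
D=[.5485,-.2512]
move_pose([*D,.22],down(-.073));movel([*D,.097],v=.12)
w=get_tcp_pos();command_gripper(0);print(get_tcp_pos(),get_grip_width()*88,get_finger_force(),get_ft_force(),get_time())
E
```

```text
[0.433  0.1463] [-0.0005  0.0001  0.0003  0.0002  0.0001 -0.0002 -0.0002] [0.4308 0.1638] [-0.0001 -0.      0.0002  0.0003  0.0002  0.0001] offset x,y -0.00011788978755623619 0.017561181695175225
[ 0.5485 -0.2512  0.097 ] 29.681920771247007 29.999979436397552 [ 0.387   0.1375 -0.3651] 7.0917
```

Hole fits agree: base (0.4330,0.1463), platform offset 17.6 mm. The drift is gripped at 29.7 mm. Now I'll lift, carry and insert it.

```bash
python3 - <<'E'
from h import *
b=np.array([.433,.1463]);ys=np.array([-np.sin(YS),np.cos(YS)])
g=get_tcp_pos();movel([g[0],g[1],.25],v=.2)
at=lambda o,z:[*(b+o*ys),z]
move_pose(at(.0088,.2),down(YS));movel(at(.0088,.15),v=.1)
f0=get_ft_force();print("above",get_tcp_pos(),f0,get_grip_width()*88)
hit=movel(at(.0088,.123),v=.05,until_force=15);print("in",hit,get_tcp_pos(),get_ft_force()-f0)
if not hit:
    hit=movel(at(0,.088),v=.03,until_force=35);print("slide",hit,get_tcp_pos(),get_ft_force()-f0)
    if not hit:
        hit=movel(at(0,.079),v=.02,until_force=25);print("seat",hit,get_tcp_pos(),get_ft_force()-f0)
wait(.1);T=wristT();np.save("w3",T);cv2.imwrite("pics/w3.png",read_camera("wrist")[:,:,::-1]);print(get_time())
E
```

```text
above [0.4324 0.1549 0.1502] [-0.2513  0.1141 -1.8657] 29.784756117995695
in False [0.4317 0.1552 0.1228] [-1.622   2.7352 -0.7039]
slide False [0.4328 0.1462 0.0879] [-0.1504  1.6885 -0.293 ]
seat True [0.4332 0.1464 0.0807] [-0.6456 -0.3325  7.4532]
12.8333
```

View pics/w3.png

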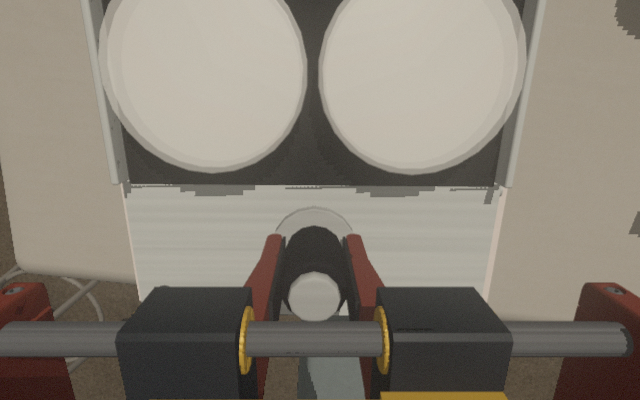

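The drift's flange sits flat on the platform at the expected depth, with the platform centred over the base. Next I'll return the drift to the stand and check it.

```bash
python3 - <<'E'
from h import *
g=get_tcp_pos();f0=get_ft_force();movel([g[0],g[1],.2],v=.1);print(get_ft_force(),get_grip_width()*88)
D=[.5485,-.2512]
move_pose([*D,.25],down(-.073));movel([*D,.16],v=.15)
print(movel([*D,.0965],v=.06,until_force=12),get_tcp_pos(),get_ft_force(),get_time())
E
```

```text
[-0.1452 -0.2055 -1.7815] 29.551978210225023
True [ 0.548  -0.251   0.0967] [-0.9231  1.2169  4.781 ] 17.4917
```

Contact came at z=0.0967, which is the seat height. Release it, back off and look from above.

```bash
python3 - <<'E'
from h import *
command_gripper(1.0);movel([.5485,-.2512,.25],v=.2)
T=wristT();np.save("w4",T);cv2.imwrite("pics/w4.png",read_camera("wrist")[:,:,::-1])
a=cv2.imread("pics/w4.png");b=cv2.imread("pics/ws.png");r=lambda x:cv2.resize(x[130:220,165:470],None,fx=2.5,fy=2.5)
cv2.imwrite("pics/z4.png",np.vstack([r(b),r(a)]));print(get_time())
E
```

```text
19.475
```

View pics/z4.png

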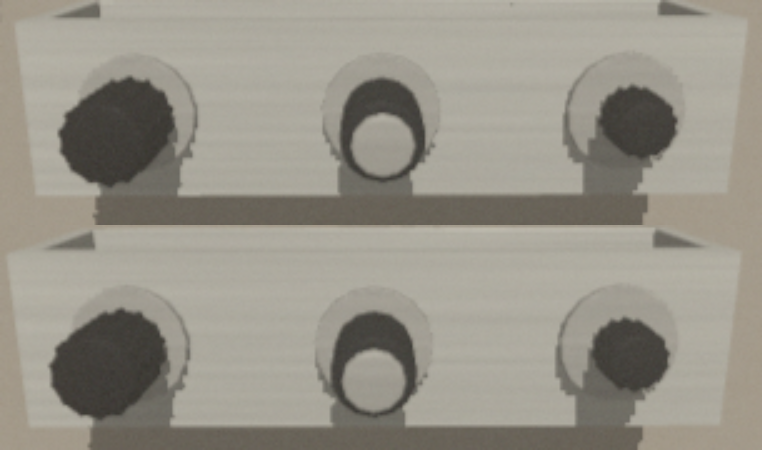

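The drift hangs upright in its hole as before (bottom vs top view). Now the long bolt.

```bash
python3 - <<'E'
from h import *
B=[.5555,-.1563];move_pose([*B,.21],down(-.073));movel([*B,.096],v=.1)
command_gripper(0);print(get_tcp_pos(),get_grip_width()*88,get_finger_force(),get_ft_force())
movel([*B,.25],v=.15)
b=np.array([.433,.1463])+.0007*np.array([-np.sin(YS),np.cos(YS)])
move_pose([*b,.2],down(YS));movel([*b,.145],v=.1);f0=get_ft_force();print(get_tcp_pos(),f0)
print(movel([*b,.1],v=.05,until_force=12),get_tcp_pos(),get_ft_force()-f0)
print(movel([*b,.078],v=.02,until_force=15),get_tcp_pos(),get_ft_force()-f0,get_time())
E
```

```text
[ 0.5555 -0.1563  0.096 ] 29.39119455828905 29.999966025352478 [ 0.5402  0.693  -0.4009]
[0.4334 0.1468 0.1452] [ 0.275  -0.4704 -1.6335]
False [0.4331 0.147  0.1002] [-1.0671  0.1082  0.2192]
True [0.4328 0.1469 0.0799] [-1.8336  0.4087  8.2887] 27.3
```

Seated at z=0.0799, against the predicted 0.080. Release, retreat and check.

```bash
python3 - <<'E'
from h import *
command_gripper(1.0);movel([.433,.147,.22],v=.15);wait(.3)
cv2.imwrite("pics/w5.png",read_camera("wrist")[:,:,::-1]);T=wristT();np.save("w5",T);print(get_time())
s=read_camera("scene")[:,:,::-1];w=cv2.imread("pics/w5.png")
o=np.zeros((600,640,3),np.uint8);o[:250]=w[:250];o[250:]=cv2.resize(s[165:375,140:400],(434,350))[:,:].copy() if 0 else np.pad(cv2.resize(s[165:375,140:400],(434,350)),((0,0),(0,206),(0,0)))
cv2.imwrite("pics/z5.png",o)
E
```

```text
29.7417
```

View pics/z5.png

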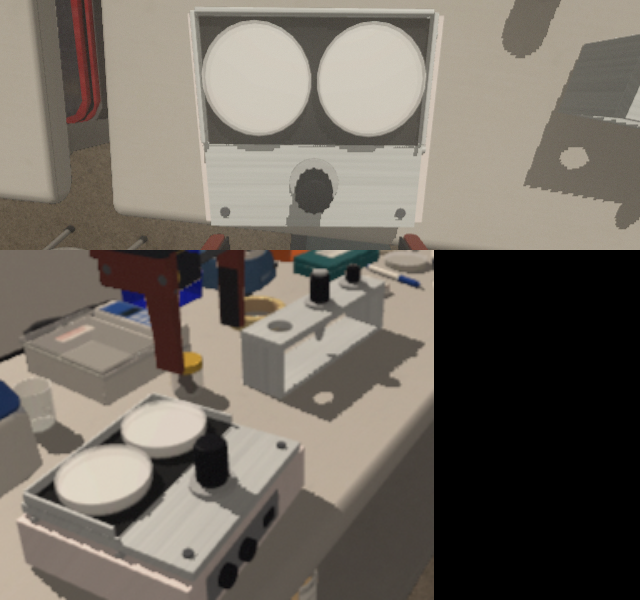

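The bolt stands upright with its flange flat on the aligned platform (about (314,188)). The drift is upright in the stand and the gripper is clear.

```bash
python3 -c "
from station import *
print(job_done())"
```

```text
the job is handed in; nothing more can be done
None
```

The job is handed in at about 30 s: the drift lined up the holes and is back upright in its own stand hole, and the long bolt is fully home through both holes; the final pictures show all of this, but no verdict was returned.

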